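Shut, latch and start the tube shaker

ROBOT

A 6-joint arm with a two-finger parallel gripper is mounted at the origin on the work surface. World frame = base frame: x ahead of the robot, y to its left, z up, the work surface at z = 0. Lengths are in m, angles in rad, forces in N, time in s.
With the tool pointing down it reaches from about 0.3 to 0.875 m from the base axis. Payload 6.4 kg.
Tool frame: the origin (TCP) lies midway between the tips of the shut fingers; the grasp point (between the pads) lies 19 mm behind it; z points along the fingers, y is the line along which they close (so a half turn about z gives the same grasp; the last joint's range is limited). The gripper opens to 85 mm and grips with 20 to 120 N. Pads are 22 mm wide; open, the fingers measure 114 mm over their backs; the gripper's body (76 mm by 85 mm) begins 54 mm behind the grasp point. The pads swing forward as they close: fully open they stand 13 mm farther back than shut.
Start: joints at [0.975, 0.181, 1.607, -0, 1.354, -0.206], TCP at [0.218, 0.532, 0.231] pointing down, gripper open.
Joint ranges: [-2.99, 2.99], [-0.89, 2.07], [0.3, 2.58], [-1.14, 4.28], [0, 2.63], [-3.12, 3.12]. Speed limits (rad/s): [2.57, 2.57, 3.01, 3.14, 3.14, 3.14].

INTERFACE

Orientations are given as a unit quaternion [w, x, y, z].
In Python, from bench import get_obs, camera, hand_in gives the robot as it stands.
- The arm moves only by the tool carry_out, never from a script. Its argument "plan" is a list that holds one entry, the list of rows, each a list of 7 numbers: the shift along the world's x, y, z in m, then the turn, a rotation vector about the world's x, y, z in rad, then the opening, from 0 (shut) to 1 (fully open). In form: [[[x, y, z, rx, ry, rz, hand], ...]]. A call has exactly 5 rows; each row is the pose to reach, as a shift and turn from the pose commanded when the call began; what a row does not reach only later rows make up. A row lasts 1/12 s, in which the tool goes at most 41.7 mm and 7.16 degrees, less where a joint would pass 70% of its speed; a pose out of reach is approached as far as the arm can. A call with a gripper value outside its range is refused whole. The fingers move at their own pace and stop on an object; the grip force is fixed at half the most. Time passes only in rows, so rows that repeat a pose let the fingers close, or fill a call up. It gives the time, the measured TCP pose, the force, the opening and the grip force at its end, in the units of the state.
- get_obs(): the state, without advancing time (a new reading comes with each control period).
- camera(name): name is "side" or "top" or "wrist"; returns a dict with "pixels" (400x640x3 uint8, red, green, blue), "z_map" (400x640 float32, m along the optical axis (not along the pixel's ray), 0 where there is no reading), "camera_matrix" (3x3 intrinsics, pixels), "cam_to_world" (4x4, takes a point from camera to world coordinates). Camera axes: x right, y up, looking along -z (the intrinsics and any distortion apply to the point x, -y, -z); pixel columns grow to the right and rows downward; lengths in m; the calibration is good to about 2 mm. A picture is of the moment at which its call begins.
- hand_in(): hands the job in; it is judged then, once.
The state is a dict: "time_s": time; "q": joint angles; "dq": joint speeds; "joint_efforts": joint torques, N m; "eef_pos": TCP position; "eef_rot": TCP orientation; "wrist_force": force on the tool from outside, world axes, zero at the start; "torque": the same for the moment, N m; "opening": opening from 0.0 (shut) to 1.0 (fully open); "grasp_force": force on a finger pad.
Only numpy, scipy, OpenCV 4.12 (cv2) and the standard library are available. Lean on these libraries where they do the work, as an engineer would, in place of code of your own. Each camera call takes 0.05 s, during which the arm holds its last target. There are 200 camera calls.

TASK

Shut the shaker's lid, then secure it with the lift-and-turn latch: lift the latch, turn it clockwise over the lid until you feel its stop, without forcing it, and let it drop fully home in its locking notch. Only then start the run by pressing the round key fully and letting it up, then the square key; leave the oblong key alone and the things standing around where they are.

Things in the scene. Friction and masses are not known exactly. Their poses are not given: they have to be found in the camera images.
- case: White tube shaker, fixed, 260 mm deep (x), 340 wide (y), 100 high; origin at the centre of its underside, x to its back, y to its left as the robot sees it; yaw within 17 degrees. Its front 80 mm (x -130 to -50) is a flat deck 100 mm high with the latch (axis at x -88, y +70) and three keys (x -88). Behind it is the open tube chamber that the lid covers.
- lid (a joint): Lid angle in rad: 0 = shut, positive = front edge raised. A white plate 176 x 336 x 10 mm without handle, hinged along the case's back (hinge line at case x +130, z 100 mm). A stiff hinge keeps it where it is left; a downward push of 2 to 6 N on its top moves it. Shut, its top is 110 mm above the bench and its front edge at case x -47 mm.
- lid_edge (a point): Middle of the lid's front edge, on its top face, moving with the lid; 178 mm from the hinge.
- latch (a joint): Turn of the latch in rad about its upright axis: about 0 = parked, positive = clockwise seen from above. Parked and down it has 0.09 rad of play either way; lifted 12 mm or more it turns clockwise only, to its end stop. Turning takes under 0.15 N m; at the sprung stop the moment rises by 8 N m per rad: stop at about 0.3; above 0.8 is forcing it.
- latch_lift (a joint): Height of the latch in m over its lowest position (0 = down); travel ends at 0.018. A spring and its weight pull it down with 7 N (down) to 10 N (lifted). Away from the parking place a let-go latch rides on a hidden ledge 10 mm up; only at the locking notch does it drop fully down, by itself, and then turns neither on nor back.
- latch_grip (a point): Grip point on the latch's axis, in the upright grey fin: x along the tongue, z up. The fin is 70 mm long (x), 16 thick (y), 38 tall; the point is 15 mm below its top, 23 mm above the tongue's top face, and 142 mm above the bench when down. Fin, tongue and stem lift and turn as one. Grip across the thickness from above.
- latch_tip (a point): Middle of the outer end of the aluminium tongue under the fin, on its top face, 85 mm from the latch's axis. The tongue is 30 mm wide, 6 thick, and runs 3 mm above the shut lid when down. Parked it points left, a little to the robot (2.0 rad from the case's x axis), off the lid; locked, over the lid.
- latch_hub (a point): Centre of the round hub (72 mm across, 11 high) under the latch, at deck height, fixed to the case. The locking notch is hidden in it, its middle 1.5 to 2.46 rad clockwise from parked, different each time: it cannot be seen and must be felt. It has 0.09 rad of play either way; its far wall is the sprung end stop, which meets a lifted latch too.
- round_key (a joint): Travel of the round grey key in m: 0 = up, 0.007 = fully down (about 5 N); it springs back. Cap 32 mm across. The three keys stand in a row on the deck, 50 mm apart, to the right of the latch, in any order.
- round_key_top (a point): Centre of the round key's top face, 118 mm above the bench when up.
- square_key (a joint): Travel of the square grey key (cap 30 x 30 mm), values as for the round one.
- square_key_top (a point): Centre of the square key's top face, 118 mm above the bench when up.
- oblong_key (a joint): Travel of the narrow oblong grey key (cap 36 x 15 mm), values as for the round one; not to be used.
- oblong_key_top (a point): Centre of the oblong key's top face, 118 mm above the bench when up.
- dish: Bystander: closed clear plastic dish, 90 mm across, 16 mm high; origin at the centre of its underside. Leave it where it is.
- beaker: Bystander: empty glass beaker, rim 72 mm across, 95 mm high; origin at the centre of its underside. Leave it where it is.
- bottle: Bystander: white plastic bottle, 60 mm across, 150 mm high; origin at the centre of its underside. Leave it where it is.
- spatula: Bystander: steel lab spatula lying on the bench, about 145 mm long, 5 mm thick; origin on its underside near its middle, x along its length. Leave it where it is.
- jar: Bystander: amber glass jar with black cap, 64 mm across, 80 mm high; origin at the centre of its underside. Leave it where it is.
- pipette: Bystander: white pipette lying on the bench, 28 mm thick, about 250 mm long; origin on its underside near its middle, x along its length. Leave it where it is.

How it is judged:
By the outcome, as a careful person would: the job done as asked, in the order asked, and still so for the second after the job is handed in, with the robot touching nothing.
It also fails if it takes over 64 s, if anything falls off the work surface, if the arm or the gripper's body presses on something with over 40 N, if the wrist force passes 120 N, or if a joint passes its speed limit or range.

## Working session

There is one attempt and no reset: what is moved stays moved. The work goes in short steps, Python scripts to look and compute and a tool call to move; the robot and the scene stay as the last step left them, time stands still between calls to the robot, and variables do not carry over. Pictures are saved under pics/ and viewed, at most 10 in all, crops included, and the job is handed in when it is done.

Besides the shell and the picture viewer there is one more tool, called after ">>>" by a JSON object that holds its "method" and its "body", one argument or row to a line. carry_out: Moves the arm, as the interface text tells. Its arguments: {"type":"object","properties":{"plan":{"type":"array","items":{"type":"array","items":{"type":"array","items":{"type":"number"}}}}},"required":["plan"]}

```bash
mkdir -p pics; cat > h.py <<'E'
import numpy as np, cv2
from bench import get_obs, camera
def pts(c):
    z=c["z_map"];K=c["camera_matrix"];T=c["cam_to_world"]
    v,u=np.mgrid[0:400,0:640]
    X=(u-K[0,2])/K[0,0]*z;Y=(v-K[1,2])/K[1,1]*z
    P=np.stack([X,-Y,-z,np.ones_like(z)],-1)@T.T
    P[z==0]=np.nan
    return P[...,:3]
def ray(c,u,v,h):
    K=c["camera_matrix"];T=c["cam_to_world"]
    d=T[:3,:3]@np.array([(u-K[0,2])/K[0,0],-(v-K[1,2])/K[1,1],-1]);o=T[:3,3]
    return o+d*(h-o[2])/d[2]
def save(c,n):
    cv2.imwrite("pics/"+n,c["pixels"][...,::-1])
E
python3 - <<'E'
from h import *
for n in("top","side"):
    c=camera(n);save(c,n+"0.png");np.savez("pics/"+n+"0.npz",**c);print(n,c["cam_to_world"].round(3).tolist(),c["camera_matrix"].tolist(),c.keys())
o=get_obs();print(o)
E
```

```text
top [[0.002, 0.998, -0.058, 0.459], [-1.0, 0.003, 0.018, 0.021], [0.018, 0.058, 0.998, 1.354], [0.0, 0.0, 0.0, 1.0]] [[474.0325058698403, 0.0, 316.9388987572939], [0.0, 474.0325058698403, 200.06453152791923], [0.0, 0.0, 1.0]] dict_keys(['pixels', 'z_map', 'camera_matrix', 'cam_to_world'])
side [[-0.573, 0.577, -0.582, -0.383], [-0.819, -0.417, 0.394, 0.644], [-0.016, 0.703, 0.711, 1.232], [0.0, 0.0, 0.0, 1.0]] [[443.9973484930357, 0.0, 324.923575309629], [0.0, 443.9973484930357, 200.125307709083], [0.0, 0.0, 1.0]] dict_keys(['pixels', 'z_map', 'camera_matrix', 'cam_to_world'])
{'time_s': 0.1, 'q': array([ 9.74666428e-01,  1.81492878e-01,  1.60791520e+00,  3.55703240e-06,
        1.35379729e+00, -2.06322355e-01]), 'dq': array([-2.65160031e-04, -1.84189561e-04, -2.57595304e-03, -4.31547476e-05,
       -6.01185532e-04, -1.99607553e-03]), 'joint_efforts': array([ 8.28324937e-04, -4.45876336e+01, -3.52242100e+01, -1.63128302e-04,
        4.06575302e-03, -4.77865854e-07]), 'eef_pos': array([0.2182133 , 0.53144347, 0.23045607]), 'eef_rot': array([-3.16520280e-04,  1.93672444e-01,  9.81065917e-01, -7.41642747e-04]), 'wrist_force': array([-0.32597284, -0.07294131,  0.28044472]), 'torque': array([-0.04125641,  0.02042016,  0.00102   ]), 'grasp_force': 0.0, 'opening': 1.0037646506347098}
```

View pics/top0.png

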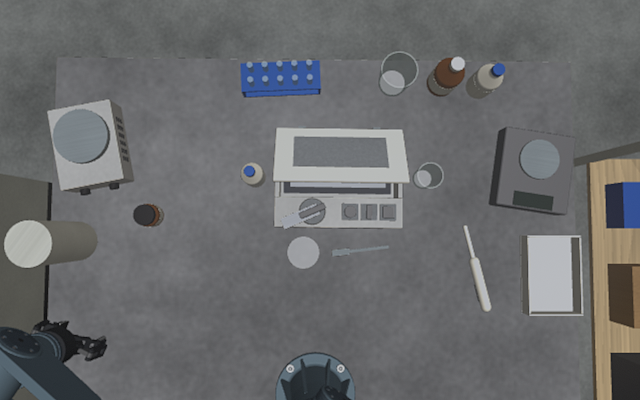

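View pics/side0.png

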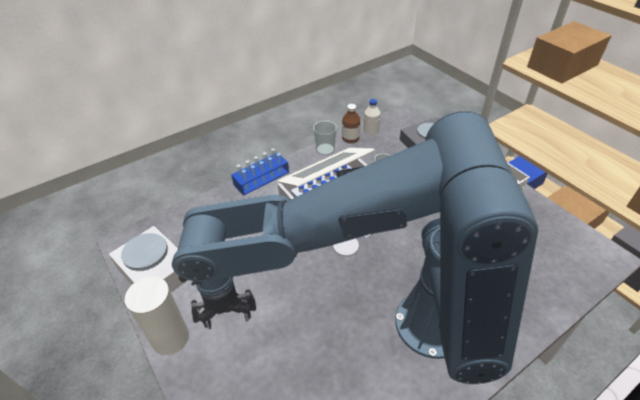

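The top view shows the case at about (275–408, 128–228) with its lid open. The latch is at (312,210) and the keys at about (350/371/388, 212). The dish (303,252) and spatula (360,250) lie in front, the bottle (252,174) to the left and the beaker (428,175) to the right. The side view is mostly blocked by the arm.

```bash
python3 - <<'E'
from h import *
c=dict(np.load("pics/top0.npz"));P=pts(c)
im=c["pixels"][120:270,230:450,::-1];cv2.imwrite("pics/crop0.png",cv2.resize(im,None,fx=3.6,fy=3.6,interpolation=cv2.INTER_CUBIC))
hgt=P[...,2]
for (u,v) in [(280,222),(398,224),(340,224),(350,212),(371,212),(388,212),(312,210),(285,222),(340,132),(340,175),(278,178),(400,178),(303,252),(252,174),(428,175),(330,205)]:
    print((u,v),P[v,u].round(3))
# deck mask: height 92..107mm
m=((hgt>.092)&(hgt<.107)).astype(np.uint8);m[:195]=0;m[232:]=0;m[:,:265]=0;m[:,410:]=0
Q=P[m>0][:,:2].astype(np.float32);print("deck",len(Q),cv2.minAreaRect(Q),cv2.boxPoints(cv2.minAreaRect(Q)).round(3).tolist())
m=((hgt>.113)&(hgt<.123)).astype(np.uint8);m[:198]=0;m[232:]=0;m[:,:335]=0;m[:,410:]=0
n,l,s,ce=cv2.connectedComponentsWithStats(m)
for i in range(1,n):
    if s[i,4]>20: print("key",s[i].tolist(),P[l==i].mean(0).round(4),np.ptp(P[l==i],axis=0).round(3))
m=(hgt>.128)&(hgt<.165);m[:190]=0;m[232:]=0;m[:,:265]=0;m[:,340:]=0
F=P[m];print("fin",len(F),F.mean(0).round(4),cv2.minAreaRect(F[:,:2].astype(np.float32)))
# lid plane
L=P[130:180,285:400];L=L[L[...,2]>.12];A=np.linalg.svd(L-L.mean(0),full_matrices=False)[2][2];print("lid",L.mean(0),A,L[:,2].max())
E
```

```text
(280, 222) [0.474 0.096 0.097]
(398, 224) [ 0.469 -0.216  0.102]
(340, 224) [ 0.469 -0.063  0.101]
(350, 212) [ 0.5   -0.088  0.119]
(371, 212) [ 0.5   -0.143  0.118]
(388, 212) [ 0.5   -0.187  0.12 ]
(312, 210) [0.504 0.012 0.158]
(285, 222) [0.474 0.082 0.123]
(340, 132) [ 0.712 -0.062  0.115]
(340, 175) [ 0.589 -0.057  0.19 ]
(278, 178) [0.58  0.095 0.202]
(400, 178) [ 0.581 -0.204  0.199]
(303, 252) [0.391 0.036 0.018]
(252, 174) [0.595 0.164 0.154]
(428, 175) [ 0.611 -0.322  0.005]
(330, 205) [ 0.519 -0.036  0.102]
deck 2551 ((0.5021944642066956, -0.05674140155315399), (0.08797901123762131, 0.3383275270462036), 0.20199283957481384) [[0.4580000042915344, 0.1120000034570694], [0.45899999141693115, -0.22599999606609344], [0.546999990940094, -0.22599999606609344], [0.5460000038146973, 0.11299999803304672]]
key [366, 205, 6, 14, 76] [ 0.5007 -0.1358  0.118 ] [0.034 0.014 0.009]
key [344, 206, 12, 12, 112] [ 0.501  -0.0862  0.1183] [0.029 0.029 0.01 ]
key [382, 207, 12, 11, 120] [ 0.5005 -0.1856  0.1181] [0.026 0.03  0.009]
fin 179 [0.502  0.0131 0.1571] ((0.5010468363761902, 0.012645605951547623), (0.018340419977903366, 0.06939138472080231), 23.465961456298828)
lid [ 0.64047157 -0.06293158  0.16276912] [-0.52399803  0.00686209 -0.85169183] 0.20838013611834127
```

View pics/crop0.png

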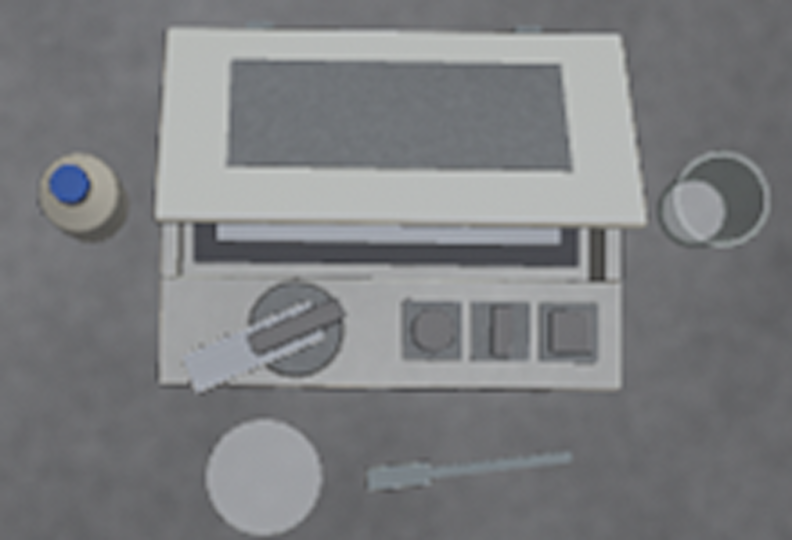

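The keys run left to right as round (.501,-.086), oblong (.501,-.136), square (.501,-.186). The latch axis is at (.501,.013). The case yaw is about 0 and the lid about 0.55 rad open. All of this agrees with the given sizes. Next I move above the lid with the fingers shut and the tool turned ready for the fin.

>>> {"method": "carry_out", "body": {
  "plan": [
    [[0.018, -0.029, 0.01, 0, 0, -0.038, 0], [0.036, -0.058, 0.02, 0, 0, -0.076, 0], [0.055, -0.088, 0.03, 0, 0, -0.114, 0], [0.074, -0.118, 0.03, 0, 0, -0.152, 0], [0.092, -0.147, 0.03, 0, 0, -0.19, 0]]
  ]
}}

```text
time_s: 0.52
eef_pos: [0.3112, 0.3836, 0.2617]
eef_rot: [0.0, 0.286, 0.958, 0.0]
wrist_force: [-0.1, -0.2, -0.2]
opening: 0.304
grasp_force: 0.0
```

>>> {"method": "carry_out", "body": {
  "plan": [
    [[0.018, -0.029, 0, 0, 0, -0.038, 0], [0.036, -0.058, 0, 0, 0, -0.076, 0], [0.055, -0.088, 0, 0, 0, -0.114, 0], [0.074, -0.118, 0, 0, 0, -0.152, 0], [0.092, -0.147, 0, 0, 0, -0.19, 0]]
  ]
}}

```text
time_s: 0.93
eef_pos: [0.4029, 0.2362, 0.2611]
eef_rot: [-0.0, 0.376, 0.926, -0.0]
wrist_force: [1.4, 1.0, 0.4]
opening: -0.001
grasp_force: 0.0
```

>>> {"method": "carry_out", "body": {
  "plan": [
    [[0.018, -0.029, 0, 0, 0, -0.038, 0], [0.036, -0.058, 0, 0, 0, -0.076, 0], [0.055, -0.088, 0, 0, 0, -0.114, 0], [0.074, -0.118, 0, 0, 0, -0.152, 0], [0.092, -0.147, 0, 0, 0, -0.19, 0]]
  ]
}}

```text
time_s: 1.35
eef_pos: [0.4949, 0.0891, 0.261]
eef_rot: [-0.0, 0.463, 0.887, -0.0]
wrist_force: [-0.4, 0.8, 0.4]
opening: -0.002
grasp_force: 0.0
```

>>> {"method": "carry_out", "body": {
  "plan": [
    [[0.018, -0.029, 0, 0, 0, -0.038, 0], [0.036, -0.058, 0, 0, 0, -0.076, 0], [0.055, -0.088, 0, 0, 0, -0.114, 0], [0.074, -0.118, 0, 0, 0, -0.152, 0], [0.092, -0.147, 0, 0, 0, -0.19, 0]]
  ]
}}

```text
time_s: 1.77
eef_pos: [0.587, -0.0578, 0.2608]
eef_rot: [-0.0, 0.545, 0.839, -0.0]
wrist_force: [-0.2, 0.3, 1.0]
opening: -0.002
grasp_force: 0.0
```

>>> {"method": "carry_out", "body": {
  "plan": [
    [[0, 0, -0.025, 0, 0, 0, 0], [0, 0, -0.045, 0, 0, 0, 0], [0, 0, -0.06, 0, 0, 0, 0], [0, 0, -0.07, 0, 0, 0, 0], [0, 0, -0.08, 0, 0, 0, 0]]
  ]
}}

```text
time_s: 2.18
eef_pos: [0.5863, -0.0561, 0.1804]
eef_rot: [-0.0, 0.544, 0.839, -0.0]
wrist_force: [-0.6, -0.1, 3.0]
opening: -0.002
grasp_force: 0.8
```

>>> {"method": "carry_out", "body": {
  "plan": [
    [[0, 0, -0.012, 0, 0, 0, 0], [0, 0, -0.024, 0, 0, 0, 0], [0, 0, -0.036, 0, 0, 0, 0], [0, 0, -0.048, 0, 0, 0, 0], [0, 0, -0.058, 0, 0, 0, 0]]
  ]
}}

```text
time_s: 2.6
eef_pos: [0.586, -0.0559, 0.1218]
eef_rot: [-0.0, 0.544, 0.839, -0.0]
wrist_force: [-0.8, -0.2, 1.1]
opening: 0.002
grasp_force: 0.9
```

>>> {"method": "carry_out", "body": {
  "plan": [
    [[0, 0, -0.003, 0, 0, 0, 0], [0, 0, -0.006, 0, 0, 0, 0], [0, 0, -0.008, 0, 0, 0, 0], [0, 0, -0.01, 0, 0, 0, 0], [0, 0, -0.01, 0, 0, 0, 0]]
  ]
}}

```text
time_s: 3.02
eef_pos: [0.5868, -0.0562, 0.1133]
eef_rot: [0.0, 0.544, 0.839, 0.0]
wrist_force: [-0.2, 0.3, -0.4]
opening: 0.001
grasp_force: 0.0
```

>>> {"method": "carry_out", "body": {
  "plan": [
    [[0, 0, -0.001, 0, 0, 0, 0], [0, 0, -0.002, 0, 0, 0, 0], [0, 0, -0.003, 0, 0, 0, 0], [0, 0, -0.004, 0, 0, 0, 0], [0, 0, -0.004, 0, 0, 0, 0]]
  ]
}}

```text
time_s: 3.43
eef_pos: [0.5867, -0.0562, 0.11]
eef_rot: [0.0, 0.544, 0.839, -0.0]
wrist_force: [-2.8, 0.1, 6.7]
opening: 0.001
grasp_force: 3.0
```

>>> {"method": "carry_out", "body": {
  "plan": [
    [[0, 0, -0.001, 0, 0, 0, 0], [0, 0, -0.002, 0, 0, 0, 0], [0, 0, -0.002, 0, 0, 0, 0], [0, 0, -0.002, 0, 0, 0, 0], [0, 0, -0.002, 0, 0, 0, 0]]
  ]
}}

```text
time_s: 3.85
eef_pos: [0.5868, -0.0562, 0.1099]
eef_rot: [0.0, 0.544, 0.839, -0.0]
wrist_force: [-10.1, 0.6, 17.8]
opening: 0.002
grasp_force: 9.2
```

>>> {"method": "carry_out", "body": {
  "plan": [
    [[0, 0, 0.02, 0, 0, 0, 0], [0, 0, 0.05, 0, 0, 0, 0], [0, 0, 0.08, 0, 0, 0, 0.5], [-0.015, 0.012, 0.11, 0, 0, 0, 1], [-0.04, 0.032, 0.12, 0, 0, 0, 1]]
  ]
}}

```text
time_s: 4.27
eef_pos: [0.5499, -0.026, 0.2324]
eef_rot: [0.004, 0.545, 0.839, 0.001]
wrist_force: [0.1, -0.6, 0.6]
opening: 0.417
grasp_force: 0.0
```

>>> {"method": "carry_out", "body": {
  "plan": [
    [[-0.02, 0.014, 0, 0, 0, 0, 1], [-0.034, 0.027, 0, 0, 0, 0, 1], [-0.042, 0.034, 0, 0, 0, 0, 1], [-0.046, 0.037, 0, 0, 0, 0, 1], [-0.046, 0.037, 0, 0, 0, 0, 1]]
  ]
}}

```text
time_s: 4.68
eef_pos: [0.5003, 0.0133, 0.2273]
eef_rot: [0.0, 0.543, 0.839, 0.0]
wrist_force: [0.7, -0.4, -0.3]
opening: 0.999
grasp_force: 0.0
```

```bash
python3 - <<'E'
from h import *
c=camera("wrist");save(c,"wrist1.png");np.savez("pics/w1.npz",**c);P=pts(c);print(c["cam_to_world"].round(3).tolist())
m=(P[...,2]>.128)&(P[...,2]<.165)&(P[...,0]>.45)&(P[...,0]<.56)&(abs(P[...,1]-.013)<.06)
F=P[m];print(len(F),F.mean(0) if len(F) else 0);
if len(F):print(cv2.minAreaRect(F[:,:2].astype(np.float32)))
t=camera("top");save(t,"top1.png");np.savez("pics/t1.npz",**t);P=pts(t)
for u,v in[(300,150),(330,150),(300,190),(395,190),(395,150),(340,192)]:print(P[v,u].round(4))
print(get_obs()["eef_pos"],get_obs()["eef_rot"])
E
```

```text
[[0.912, -0.389, -0.132, 0.467], [0.411, 0.864, 0.292, 0.089], [0.001, -0.321, 0.947, 0.369], [0.0, 0.0, 0.0, 1.0]]
2371 [0.50125369 0.01666067 0.15457849]
((0.5031670331954956, 0.012699184939265251), (0.015978362411260605, 0.06960856914520264), 23.538692474365234)
[0.6636 0.0436 0.1134]
[ 0.6639 -0.0355  0.1137]
[0.5202 0.0346 0.5853]
[ 0.5588 -0.2071  0.112 ]
[ 0.6654 -0.2082  0.11  ]
[ 0.5176 -0.0308  0.5806]
[0.50114686 0.01242576 0.22728297] [ 2.94600610e-04  5.43799351e-01  8.39215216e-01 -2.42299316e-06]
```

View pics/wrist1.png

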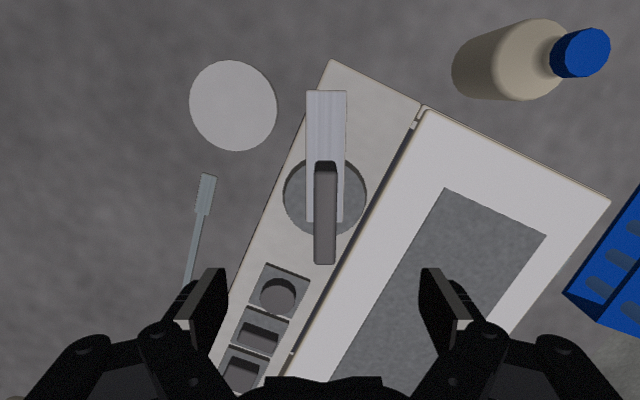

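The lid is shut (0.110–0.113). The wrist view shows the fin at about (325,210) with the jaws square to it, so I go down and grip.

>>> {"method": "carry_out", "body": {
  "plan": [
    [[0.001, 0, -0.025, 0, 0, 0, 1], [0.001, 0, -0.05, 0, 0, 0, 1], [0.001, 0, -0.075, 0, 0, 0, 1], [0.001, 0, -0.09, 0, 0, 0, 1], [0.001, 0, -0.102, 0, 0, 0, 1]]
  ]
}}

```text
time_s: 5.2
eef_pos: [0.5012, 0.0122, 0.123]
eef_rot: [-0.001, 0.544, 0.839, -0.001]
wrist_force: [0.1, -0.5, 0.1]
opening: 1.002
grasp_force: 0.0
```

>>> {"method": "carry_out", "body": {
  "plan": [
    [[0, 0, 0, 0, 0, 0, 0.6], [0, 0, 0, 0, 0, 0, 0.3], [0, 0, 0, 0, 0, 0, 0], [0, 0, 0, 0, 0, 0, 0], [0, 0, 0, 0, 0, 0, 0]]
  ]
}}

```text
time_s: 5.62
eef_pos: [0.5024, 0.0126, 0.1264]
eef_rot: [0.001, 0.544, 0.839, 0.0]
wrist_force: [0.2, -1.3, -0.4]
opening: 0.302
grasp_force: 0.0
```

>>> {"method": "carry_out", "body": {
  "plan": [
    [[0, 0, 0, 0, 0, 0, 0], [0, 0, 0, 0, 0, 0, 0], [0, 0, 0, 0, 0, 0, 0], [0, 0, 0, 0, 0, 0, 0], [0, 0, 0, 0, 0, 0, 0]]
  ]
}}

```text
time_s: 6.03
eef_pos: [0.502, 0.0127, 0.1263]
eef_rot: [0.001, 0.544, 0.839, 0.0]
wrist_force: [-0.9, -0.5, 5.7]
opening: 0.175
grasp_force: 58.6
```

```bash
python3 -c "
from h import *
o=get_obs();print(o)"
```

```text
{'time_s': 6.0333, 'q': array([-2.11345620e-01,  1.43062033e-01,  1.88048220e+00, -3.35416434e-04,
        1.11656547e+00, -6.32340491e-01]), 'dq': array([ 0.00035784, -0.00076507,  0.00025824, -0.00125764, -0.00075517,
        0.00043542]), 'joint_efforts': array([ 3.53717823e-01, -3.56960285e+01, -2.92973953e+01,  3.11994161e-01,
       -4.81886901e-01, -1.61296420e-02]), 'eef_pos': array([0.50203993, 0.01266998, 0.12627603]), 'eef_rot': array([7.46621837e-04, 5.43689660e-01, 8.39285995e-01, 1.22765343e-04]), 'wrist_force': array([-0.91161784, -0.49352994,  5.73216743]), 'torque': array([-0.15969209,  0.27965968, -0.0211793 ]), 'grasp_force': 58.637791872024536, 'opening': 0.17544504409075928}
```

>>> {"method": "carry_out", "body": {
  "plan": [
    [[0, 0, 0.004, 0, 0, 0, 0], [0, 0, 0.008, 0, 0, 0, 0], [0, 0, 0.012, 0, 0, 0, 0], [0, 0, 0.015, 0, 0, 0, 0], [0, 0, 0.015, 0, 0, 0, 0]]
  ]
}}

```text
time_s: 6.45
eef_pos: [0.5019, 0.0127, 0.1404]
eef_rot: [0.001, 0.544, 0.839, 0.0]
wrist_force: [5.5, -1.7, -9.7]
opening: 0.177
grasp_force: 58.6
```

```bash
python3 -c "
from h import *
o=get_obs();print(o['eef_pos'],o['wrist_force'],o['torque'],o['opening'])"
```

```text
[0.50187525 0.01271238 0.14044699] [ 5.51391374 -1.67128565 -9.74452472] [-0.38604825 -1.04245854 -0.01352458] 0.17693738548033724
```

Lifted about 14 mm with -9.7 N, as specified. Next I turn clockwise through the range where no stop can be met (under 1.5 rad).

>>> {"method": "carry_out", "body": {
  "plan": [
    [[0, 0, 0, 0, 0, -0.06, 0], [0, 0, 0, 0, 0, -0.14, 0], [0, 0, 0, 0, 0, -0.22, 0], [0, 0, 0, 0, 0, -0.3, 0], [0, 0, 0, 0, 0, -0.38, 0]]
  ]
}}

```text
time_s: 6.87
eef_pos: [0.5023, 0.0128, 0.1401]
eef_rot: [0.001, 0.694, 0.72, 0.001]
wrist_force: [7.3, -1.0, -9.0]
opening: 0.18
grasp_force: 58.6
```

```bash
cat > s.py <<'E'
from h import *
o=get_obs();w,x,y,z=o['eef_rot'];a=2*np.arctan2(y,x)-np.pi/2
print('turn',round(.4206-a,4),'Tz',round(o['torque'][2],3),'T',o['torque'].round(2),'F',o['wrist_force'].round(1),'p',o['eef_pos'].round(4),'t',o['time_s'],'q6',o['q'][5].round(3),'op',round(o['opening'],3))
E
python3 s.py
```

```text
turn 0.3836 Tz 0.138 T [-0.26 -1.34  0.14] F [ 7.3 -1.  -9. ] p [0.5023 0.0128 0.1401] t 6.8667 q6 -0.249 op 0.18
```

>>> {"method": "carry_out", "body": {
  "plan": [
    [[0, 0, 0, 0, 0, -0.08, 0], [0, 0, 0, 0, 0, -0.16, 0], [0, 0, 0, 0, 0, -0.24, 0], [0, 0, 0, 0, 0, -0.32, 0], [0, 0, 0, 0, 0, -0.4, 0]]
  ]
}}

```text
time_s: 7.28
eef_pos: [0.5028, 0.0127, 0.1403]
eef_rot: [0.001, 0.823, 0.568, 0.001]
wrist_force: [8.6, -1.4, -9.8]
opening: 0.179
grasp_force: 58.6
```

>>> {"method": "carry_out", "body": {
  "plan": [
    [[0, 0, 0, 0, 0, -0.08, 0], [0, 0, 0, 0, 0, -0.16, 0], [0, 0, 0, 0, 0, -0.24, 0], [0, 0, 0, 0, 0, -0.32, 0], [0, 0, 0, 0, 0, -0.4, 0]]
  ]
}}

```text
time_s: 7.7
eef_pos: [0.5032, 0.0124, 0.1406]
eef_rot: [0.001, 0.92, 0.393, 0.002]
wrist_force: [9.3, -2.0, -9.3]
opening: 0.177
grasp_force: 58.6
```

>>> {"method": "carry_out", "body": {
  "plan": [
    [[0, 0, 0, 0, 0, -0.06, 0], [0, 0, 0, 0, 0, -0.12, 0], [0, 0, 0, 0, 0, -0.16, 0], [0, 0, 0, 0, 0, -0.2, 0], [0, 0, 0, 0, 0, -0.2, 0]]
  ]
}}

```text
time_s: 8.12
eef_pos: [0.5034, 0.0122, 0.1406]
eef_rot: [0.001, 0.954, 0.3, 0.002]
wrist_force: [10.1, -2.5, -9.1]
opening: 0.182
grasp_force: 58.7
```

```bash
python3 s.py
```

```text
turn 1.382 Tz -0.054 T [-0.58 -1.68 -0.05] F [10.1 -2.5 -9.1] p [0.5034 0.0122 0.1406] t 8.1167 q6 0.75 op 0.182
```

>>> {"method": "carry_out", "body": {
  "plan": [
    [[0, 0, 0, 0, 0, -0.03, 0], [0, 0, 0, 0, 0, -0.06, 0], [0, 0, 0, 0, 0, -0.09, 0], [0, 0, 0, 0, 0, -0.11, 0], [0, 0, 0, 0, 0, -0.13, 0]]
  ]
}}

```text
time_s: 8.53
eef_pos: [0.5035, 0.0121, 0.1407]
eef_rot: [0.001, 0.971, 0.238, 0.002]
wrist_force: [9.3, -4.0, -8.6]
opening: 0.176
grasp_force: 58.6
```

```bash
python3 s.py
```

```text
turn 1.5108 Tz 0.103 T [-0.67 -1.77  0.1 ] F [ 9.3 -4.  -8.6] p [0.5035 0.0121 0.1407] t 8.5333 q6 0.879 op 0.176
```

>>> {"method": "carry_out", "body": {
  "plan": [
    [[0, 0, 0, 0, 0, -0.01, 0], [0, 0, 0, 0, 0, -0.02, 0], [0, 0, 0, 0, 0, -0.03, 0], [0, 0, 0, 0, 0, -0.04, 0], [0, 0, 0, 0, 0, -0.05, 0]]
  ]
}}

```text
time_s: 8.95
eef_pos: [0.5035, 0.012, 0.1407]
eef_rot: [0.001, 0.977, 0.214, 0.002]
wrist_force: [9.4, -4.1, -8.0]
opening: 0.176
grasp_force: 58.6
```

```bash
python3 s.py
```

```text
turn 1.5603 Tz 0.083 T [-0.74 -1.79  0.08] F [ 9.4 -4.1 -8. ] p [0.5035 0.012  0.1407] t 8.95 q6 0.928 op 0.176
```

>>> {"method": "carry_out", "body": {
  "plan": [
    [[0, 0, 0, 0, 0, -0.01, 0], [0, 0, 0, 0, 0, -0.02, 0], [0, 0, 0, 0, 0, -0.03, 0], [0, 0, 0, 0, 0, -0.04, 0], [0, 0, 0, 0, 0, -0.05, 0]]
  ]
}}

```text
time_s: 9.37
eef_pos: [0.5035, 0.0119, 0.1407]
eef_rot: [0.001, 0.982, 0.189, 0.002]
wrist_force: [9.7, -4.0, -9.5]
opening: 0.176
grasp_force: 58.6
```

```bash
python3 s.py
```

```text
turn 1.6103 Tz 0.06 T [-0.75 -1.74  0.06] F [ 9.7 -4.  -9.5] p [0.5035 0.0119 0.1407] t 9.3667 q6 0.978 op 0.176
```

>>> {"method": "carry_out", "body": {
  "plan": [
    [[0, 0, 0, 0, 0, -0.01, 0], [0, 0, 0, 0, 0, -0.02, 0], [0, 0, 0, 0, 0, -0.03, 0], [0, 0, 0, 0, 0, -0.04, 0], [0, 0, 0, 0, 0, -0.05, 0]]
  ]
}}

```text
time_s: 9.78
eef_pos: [0.5035, 0.0119, 0.1407]
eef_rot: [0.001, 0.986, 0.165, 0.002]
wrist_force: [8.9, -3.8, -8.9]
opening: 0.179
grasp_force: 58.6
```

```bash
python3 s.py
```

```text
turn 1.6602 Tz 0.034 T [-0.85 -1.69  0.03] F [ 8.9 -3.8 -8.9] p [0.5035 0.0119 0.1407] t 9.7833 q6 1.028 op 0.179
```

>>> {"method": "carry_out", "body": {
  "plan": [
    [[0, 0, 0, 0, 0, -0.01, 0], [0, 0, 0, 0, 0, -0.02, 0], [0, 0, 0, 0, 0, -0.03, 0], [0, 0, 0, 0, 0, -0.04, 0], [0, 0, 0, 0, 0, -0.05, 0]]
  ]
}}

```text
time_s: 10.2
eef_pos: [0.5036, 0.0118, 0.1408]
eef_rot: [0.001, 0.99, 0.14, 0.002]
wrist_force: [8.9, -3.9, -9.3]
opening: 0.173
grasp_force: 58.6
```

```bash
python3 s.py
```

```text
turn 1.7102 Tz -0.007 T [-0.81 -1.7  -0.01] F [ 8.9 -3.9 -9.3] p [0.5036 0.0118 0.1408] t 10.2 q6 1.078 op 0.173
```

>>> {"method": "carry_out", "body": {
  "plan": [
    [[0, 0, 0, 0, 0, -0.01, 0], [0, 0, 0, 0, 0, -0.02, 0], [0, 0, 0, 0, 0, -0.03, 0], [0, 0, 0, 0, 0, -0.04, 0], [0, 0, 0, 0, 0, -0.05, 0]]
  ]
}}

```text
time_s: 10.62
eef_pos: [0.5036, 0.0117, 0.1408]
eef_rot: [0.001, 0.993, 0.115, 0.002]
wrist_force: [9.3, -5.4, -9.3]
opening: 0.174
grasp_force: 58.6
```

```bash
python3 s.py; python3 -c "
from h import *
c=camera('wrist');save(c,'wrist2.png')"
```

```text
turn 1.7603 Tz 0.085 T [-0.9  -1.69  0.08] F [ 9.3 -5.4 -9.3] p [0.5036 0.0117 0.1408] t 10.6167 q6 1.128 op 0.174
```

View pics/wrist2.png

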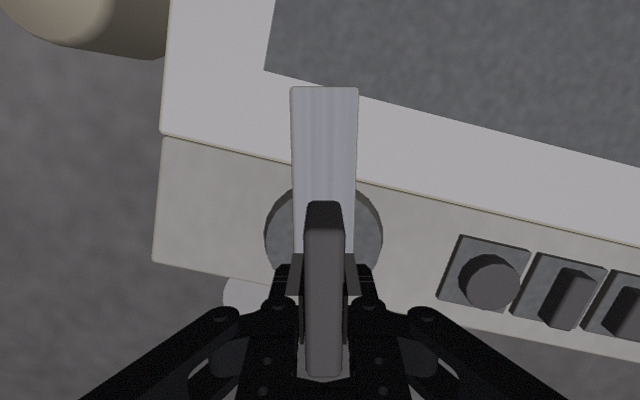

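The fin is square in the jaws at about (325,290), and the tongue lies over the lid. I keep feeling for the stop.

>>> {"method": "carry_out", "body": {
  "plan": [
    [[0, 0, 0, 0, 0, -0.01, 0], [0, 0, 0, 0, 0, -0.02, 0], [0, 0, 0, 0, 0, -0.03, 0], [0, 0, 0, 0, 0, -0.04, 0], [0, 0, 0, 0, 0, -0.05, 0]]
  ]
}}

```text
time_s: 11.08
eef_pos: [0.5036, 0.0117, 0.1408]
eef_rot: [0.001, 0.996, 0.09, 0.002]
wrist_force: [8.8, -5.1, -9.9]
opening: 0.178
grasp_force: 58.6
```

```bash
python3 s.py
```

```text
turn 1.8103 Tz 0.038 T [-0.98 -1.71  0.04] F [ 8.8 -5.1 -9.9] p [0.5036 0.0117 0.1408] t 11.0833 q6 1.178 op 0.178
```

>>> {"method": "carry_out", "body": {
  "plan": [
    [[0, 0, 0, 0, 0, -0.01, 0], [0, 0, 0, 0, 0, -0.02, 0], [0, 0, 0, 0, 0, -0.03, 0], [0, 0, 0, 0, 0, -0.04, 0], [0, 0, 0, 0, 0, -0.05, 0]]
  ]
}}

```text
time_s: 11.5
eef_pos: [0.5036, 0.0117, 0.1408]
eef_rot: [0.001, 0.998, 0.066, 0.002]
wrist_force: [9.3, -4.7, -8.4]
opening: 0.177
grasp_force: 58.6
```

```bash
python3 s.py
```

```text
turn 1.8602 Tz 0.052 T [-0.97 -1.72  0.05] F [ 9.3 -4.7 -8.4] p [0.5036 0.0117 0.1408] t 11.5 q6 1.228 op 0.177
```

>>> {"method": "carry_out", "body": {
  "plan": [
    [[0, 0, 0, 0, 0, -0.01, 0], [0, 0, 0, 0, 0, -0.02, 0], [0, 0, 0, 0, 0, -0.03, 0], [0, 0, 0, 0, 0, -0.04, 0], [0, 0, 0, 0, 0, -0.05, 0]]
  ]
}}

```text
time_s: 11.92
eef_pos: [0.5036, 0.0116, 0.1408]
eef_rot: [0.001, 0.999, 0.041, 0.002]
wrist_force: [8.9, -4.5, -8.6]
opening: 0.176
grasp_force: 58.6
```

```bash
python3 s.py
```

```text
turn 1.9103 Tz 0.045 T [-1.06 -1.74  0.05] F [ 8.9 -4.5 -8.6] p [0.5036 0.0116 0.1408] t 11.9167 q6 1.278 op 0.176
```

>>> {"method": "carry_out", "body": {
  "plan": [
    [[0, 0, 0, 0, 0, -0.01, 0], [0, 0, 0, 0, 0, -0.02, 0], [0, 0, 0, 0, 0, -0.03, 0], [0, 0, 0, 0, 0, -0.04, 0], [0, 0, 0, 0, 0, -0.05, 0]]
  ]
}}

```text
time_s: 12.33
eef_pos: [0.5036, 0.0116, 0.1408]
eef_rot: [0.001, 1.0, 0.016, 0.002]
wrist_force: [9.5, -6.5, -8.2]
opening: 0.173
grasp_force: 58.7
```

```bash
python3 s.py
```

```text
turn 1.9603 Tz 0.076 T [-1.03 -1.74  0.08] F [ 9.5 -6.5 -8.2] p [0.5036 0.0116 0.1408] t 12.3333 q6 1.328 op 0.173
```

>>> {"method": "carry_out", "body": {
  "plan": [
    [[0, 0, 0, 0, 0, -0.01, 0], [0, 0, 0, 0, 0, -0.02, 0], [0, 0, 0, 0, 0, -0.03, 0], [0, 0, 0, 0, 0, -0.04, 0], [0, 0, 0, 0, 0, -0.05, 0]]
  ]
}}

```text
time_s: 12.75
eef_pos: [0.5036, 0.0115, 0.1408]
eef_rot: [0.001, 1.0, -0.009, 0.002]
wrist_force: [9.8, -5.4, -9.0]
opening: 0.178
grasp_force: 58.7
```

```bash
python3 s.py
```

```text
turn 2.0103 Tz 0.037 T [-1.14 -1.66  0.04] F [ 9.8 -5.4 -9. ] p [0.5036 0.0115 0.1408] t 12.75 q6 1.378 op 0.178
```

>>> {"method": "carry_out", "body": {
  "plan": [
    [[0, 0, 0, 0, 0, -0.01, 0], [0, 0, 0, 0, 0, -0.02, 0], [0, 0, 0, 0, 0, -0.03, 0], [0, 0, 0, 0, 0, -0.04, 0], [0, 0, 0, 0, 0, -0.05, 0]]
  ]
}}

```text
time_s: 13.17
eef_pos: [0.5036, 0.0114, 0.1408]
eef_rot: [0.001, 0.999, -0.034, 0.002]
wrist_force: [9.3, -7.0, -8.6]
opening: 0.181
grasp_force: 58.7
```

```bash
python3 s.py
```

```text
turn 2.0603 Tz 0.054 T [-1.11 -1.59  0.05] F [ 9.3 -7.  -8.6] p [0.5036 0.0114 0.1408] t 13.1667 q6 1.428 op 0.181
```

>>> {"method": "carry_out", "body": {
  "plan": [
    [[0, 0, 0, 0, 0, -0.01, 0], [0, 0, 0, 0, 0, -0.02, 0], [0, 0, 0, 0, 0, -0.03, 0], [0, 0, 0, 0, 0, -0.04, 0], [0, 0, 0, 0, 0, -0.05, 0]]
  ]
}}

```text
time_s: 13.58
eef_pos: [0.5036, 0.0114, 0.1408]
eef_rot: [0.001, 0.998, -0.059, 0.003]
wrist_force: [10.2, -7.6, -8.6]
opening: 0.18
grasp_force: 58.7
```

```bash
python3 s.py
```

```text
turn 2.1103 Tz 0.053 T [-1.21 -1.69  0.05] F [10.2 -7.6 -8.6] p [0.5036 0.0114 0.1408] t 13.5833 q6 1.478 op 0.18
```

>>> {"method": "carry_out", "body": {
  "plan": [
    [[0, 0, 0, 0, 0, -0.01, 0], [0, 0, 0, 0, 0, -0.02, 0], [0, 0, 0, 0, 0, -0.03, 0], [0, 0, 0, 0, 0, -0.04, 0], [0, 0, 0, 0, 0, -0.05, 0]]
  ]
}}

```text
time_s: 14.0
eef_pos: [0.5036, 0.0113, 0.1408]
eef_rot: [0.001, 0.996, -0.084, 0.003]
wrist_force: [9.4, -6.5, -8.6]
opening: 0.176
grasp_force: 58.7
```

```bash
python3 s.py
```

```text
turn 2.1603 Tz 0.035 T [-1.19 -1.63  0.03] F [ 9.4 -6.5 -8.6] p [0.5036 0.0113 0.1408] t 14.0 q6 1.528 op 0.176
```

>>> {"method": "carry_out", "body": {
  "plan": [
    [[0, 0, 0, 0, 0, -0.01, 0], [0, 0, 0, 0, 0, -0.02, 0], [0, 0, 0, 0, 0, -0.03, 0], [0, 0, 0, 0, 0, -0.04, 0], [0, 0, 0, 0, 0, -0.05, 0]]
  ]
}}

```text
time_s: 14.42
eef_pos: [0.5036, 0.0112, 0.1408]
eef_rot: [0.001, 0.994, -0.109, 0.003]
wrist_force: [8.8, -6.4, -8.6]
opening: 0.177
grasp_force: 58.7
```

```bash
python3 s.py
```

```text
turn 2.2103 Tz 0.03 T [-1.25 -1.67  0.03] F [ 8.8 -6.4 -8.6] p [0.5036 0.0112 0.1408] t 14.4167 q6 1.578 op 0.177
```

>>> {"method": "carry_out", "body": {
  "plan": [
    [[0, 0, 0, 0, 0, -0.01, 0], [0, 0, 0, 0, 0, -0.02, 0], [0, 0, 0, 0, 0, -0.03, 0], [0, 0, 0, 0, 0, -0.04, 0], [0, 0, 0, 0, 0, -0.05, 0]]
  ]
}}

```text
time_s: 14.83
eef_pos: [0.5035, 0.0112, 0.1408]
eef_rot: [0.001, 0.991, -0.134, 0.003]
wrist_force: [9.2, -6.9, -8.9]
opening: 0.179
grasp_force: 58.7
```

```bash
python3 s.py
```

```text
turn 2.2603 Tz 0.039 T [-1.36 -1.67  0.04] F [ 9.2 -6.9 -8.9] p [0.5035 0.0112 0.1408] t 14.8333 q6 1.628 op 0.179
```

>>> {"method": "carry_out", "body": {
  "plan": [
    [[0, 0, 0, 0, 0, -0.01, 0], [0, 0, 0, 0, 0, -0.02, 0], [0, 0, 0, 0, 0, -0.03, 0], [0, 0, 0, 0, 0, -0.04, 0], [0, 0, 0, 0, 0, -0.05, 0]]
  ]
}}

```text
time_s: 15.25
eef_pos: [0.5035, 0.0112, 0.1408]
eef_rot: [0.001, 0.987, -0.159, 0.003]
wrist_force: [9.2, -7.1, -9.0]
opening: 0.177
grasp_force: 58.7
```

```bash
python3 s.py
```

```text
turn 2.3102 Tz 0.161 T [-1.29 -1.63  0.16] F [ 9.2 -7.1 -9. ] p [0.5035 0.0112 0.1408] t 15.25 q6 1.678 op 0.177
```

The moment is up slightly, so I take a smaller step.

>>> {"method": "carry_out", "body": {
  "plan": [
    [[0, 0, 0, 0, 0, -0.005, 0], [0, 0, 0, 0, 0, -0.01, 0], [0, 0, 0, 0, 0, -0.015, 0], [0, 0, 0, 0, 0, -0.02, 0], [0, 0, 0, 0, 0, -0.02, 0]]
  ]
}}

```text
time_s: 15.67
eef_pos: [0.5035, 0.0112, 0.1408]
eef_rot: [0.001, 0.986, -0.168, 0.003]
wrist_force: [8.9, -7.9, -9.9]
opening: 0.178
grasp_force: 58.7
```

```bash
python3 s.py
```

```text
turn 2.3297 Tz 0.212 T [-1.34 -1.61  0.21] F [ 8.9 -7.9 -9.9] p [0.5035 0.0112 0.1408] t 15.6667 q6 1.698 op 0.178
```

>>> {"method": "carry_out", "body": {
  "plan": [
    [[0, 0, 0, 0, 0, -0.005, 0], [0, 0, 0, 0, 0, -0.01, 0], [0, 0, 0, 0, 0, -0.015, 0], [0, 0, 0, 0, 0, -0.015, 0], [0, 0, 0, 0, 0, -0.015, 0]]
  ]
}}

```text
time_s: 16.08
eef_pos: [0.5035, 0.0112, 0.1408]
eef_rot: [0.001, 0.984, -0.176, 0.003]
wrist_force: [8.8, -6.8, -8.7]
opening: 0.177
grasp_force: 58.7
```

```bash
python3 s.py
```

```text
turn 2.3443 Tz 0.321 T [-1.34 -1.64  0.32] F [ 8.8 -6.8 -8.7] p [0.5035 0.0112 0.1408] t 16.0833 q6 1.712 op 0.177
```

The stop is felt at 0.32 N m, at a turn of about 2.34. I relieve it slightly, lower, and let go.

>>> {"method": "carry_out", "body": {
  "plan": [
    [[0, 0, 0, 0, 0, 0.02, 0], [0, 0, 0, 0, 0, 0.04, 0], [0, 0, 0, 0, 0, 0.05, 0], [0, 0, 0, 0, 0, 0.05, 0], [0, 0, 0, 0, 0, 0.05, 0]]
  ]
}}

```text
time_s: 16.5
eef_pos: [0.5035, 0.0112, 0.1408]
eef_rot: [0.001, 0.989, -0.151, 0.003]
wrist_force: [8.3, -7.9, -9.1]
opening: 0.18
grasp_force: 58.7
```

```bash
python3 s.py
```

```text
turn 2.2948 Tz 0.047 T [-1.31 -1.62  0.05] F [ 8.3 -7.9 -9.1] p [0.5035 0.0112 0.1408] t 16.5 q6 1.663 op 0.18
```

>>> {"method": "carry_out", "body": {
  "plan": [
    [[0, 0, -0.002, 0, 0, 0, 0], [0, 0, -0.004, 0, 0, 0, 0], [0, 0, -0.006, 0, 0, 0, 0], [0, 0, -0.007, 0, 0, 0, 0], [0, 0, -0.007, 0, 0, 0, 0]]
  ]
}}

```text
time_s: 16.92
eef_pos: [0.5036, 0.0111, 0.1338]
eef_rot: [0.001, 0.989, -0.151, 0.003]
wrist_force: [8.3, -8.7, -9.9]
opening: 0.176
grasp_force: 58.8
```

```bash
python3 s.py
```

```text
turn 2.2947 Tz 0.066 T [-1.29 -1.53  0.07] F [ 8.3 -8.7 -9.9] p [0.5036 0.0111 0.1338] t 16.9167 q6 1.663 op 0.176
```

It is already below the 10 mm ledge and still pulling down, so it is in the notch. I lower the rest and release.

>>> {"method": "carry_out", "body": {
  "plan": [
    [[0, 0, -0.002, 0, 0, 0, 0], [0, 0, -0.004, 0, 0, 0, 0], [0, 0, -0.006, 0, 0, 0, 0], [0, 0, -0.006, 0, 0, 0, 0.2], [0, 0, -0.006, 0, 0, 0, 0.4]]
  ]
}}

```text
time_s: 17.33
eef_pos: [0.5012, 0.013, 0.1274]
eef_rot: [-0.0, 0.989, -0.151, -0.001]
wrist_force: [0.2, -0.3, 1.0]
opening: 0.326
grasp_force: 0.0
```

>>> {"method": "carry_out", "body": {
  "plan": [
    [[0, 0, 0, 0, 0, 0, 0.7], [0, 0, 0, 0, 0, 0, 0.7], [0, 0, 0, 0, 0, 0, 0.7], [0, 0, 0.02, 0, 0, 0, 0.7], [0, 0, 0.045, 0, 0, 0, 0.7]]
  ]
}}

```text
time_s: 17.75
eef_pos: [0.4995, 0.0135, 0.1707]
eef_rot: [-0.0, 0.989, -0.151, -0.003]
wrist_force: [0.6, -0.2, 0.4]
opening: 0.701
grasp_force: 0.0
```

>>> {"method": "carry_out", "body": {
  "plan": [
    [[0, 0, 0.03, 0, 0, 0, 0.7], [0, 0, 0.055, 0, 0, 0, 0.7], [0, 0, 0.06, 0, 0, 0, 0.7], [0, 0, 0.06, 0, 0, 0, 0.7], [0, 0, 0.06, 0, 0, 0, 0.7]]
  ]
}}

```text
time_s: 18.17
eef_pos: [0.5012, 0.0131, 0.2318]
eef_rot: [-0.0, 0.989, -0.151, -0.0]
wrist_force: [-0.9, 1.3, -0.4]
opening: 0.702
grasp_force: 0.0
```

```bash
python3 s.py; python3 - <<'E'
from h import *
c=camera("wrist");save(c,"wrist3.png");np.savez("pics/w3.npz",**c);P=pts(c)
m=(P[...,2]>.12)&(P[...,2]<.18)&(P[...,0]>.45)&(P[...,0]<.56)&(abs(P[...,1]-.013)<.05)
print(np.histogram(P[m][:,2],np.arange(.12,.182,.004)))
F=P[m&(P[...,2]>.15)];print(len(F),F.mean(0),cv2.minAreaRect(F[:,:2].astype(np.float32)))
o=dict(np.load("pics/w1.npz"));P=pts(o);m=(P[...,2]>.12)&(P[...,2]<.18)&(P[...,0]>.45)&(P[...,0]<.56)&(abs(P[...,1]-.013)<.05)
print("before",np.histogram(P[m][:,2],np.arange(.12,.182,.004))[0])
E
```

```text
turn 2.2944 Tz 0.012 T [-0.01 -0.02  0.01] F [-0.9  1.3 -0.4] p [0.5012 0.0131 0.2318] t 18.1667 q6 1.663 op 0.702
(array([  20,   19,   21,   22,   24,   19,   27,   35, 1320,  826,    0,
          0,    0,    0,    0]), array([0.12 , 0.124, 0.128, 0.132, 0.136, 0.14 , 0.144, 0.148, 0.152,
       0.156, 0.16 , 0.164, 0.168, 0.172, 0.176, 0.18 ]))
2164 [0.50641606 0.01139284 0.15561999] ((0.5043285489082336, 0.012036035768687725), (0.015972504392266273, 0.06924514472484589), 72.44515228271484)
before [  21   21   30   25   24   25   32   37 1306  892    0    0    0    0
    0]
```

View pics/wrist3.png

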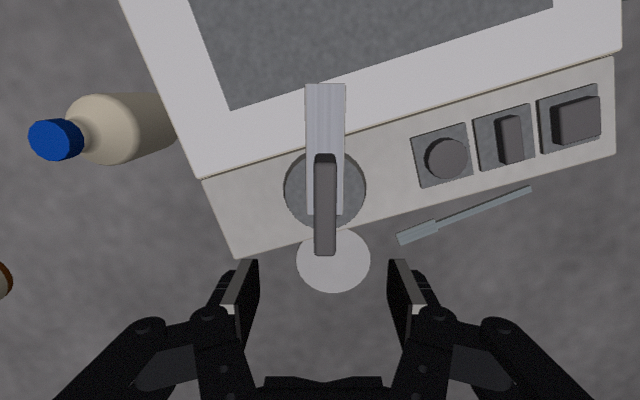

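The fin top is back at its parked height (about .156), so the latch is fully home in the notch. The keys at (447,157), (510,140) and (575,120) are up and the dish and spatula are undisturbed. Next is the round key.

>>> {"method": "carry_out", "body": {
  "plan": [
    [[0, -0.02, 0, 0, 0, 0.12, 0], [0, -0.04, 0, 0, 0, 0.24, 0], [0, -0.06, 0, 0, 0, 0.36, 0], [0, -0.08, 0, 0, 0, 0.48, 0], [0.001, -0.099, 0, 0, 0, 0.6, 0]]
  ]
}}

```text
time_s: 18.63
eef_pos: [0.5012, -0.0866, 0.2301]
eef_rot: [-0.001, 0.989, 0.151, -0.002]
wrist_force: [0.2, 0.6, -0.1]
opening: 0.004
grasp_force: 0.0
```

>>> {"method": "carry_out", "body": {
  "plan": [
    [[0, 0, -0.02, 0, 0, 0.12, 0], [0, 0, -0.04, 0, 0, 0.24, 0], [0, 0, -0.06, 0, 0, 0.36, 0], [0, 0, -0.08, 0, 0, 0.48, 0], [0, 0, -0.1, 0, 0, 0.6, 0]]
  ]
}}

```text
time_s: 19.05
eef_pos: [0.501, -0.0856, 0.1294]
eef_rot: [-0.001, 0.9, 0.436, -0.001]
wrist_force: [0.2, 0.2, 0.8]
opening: -0.001
grasp_force: 0.0
```

>>> {"method": "carry_out", "body": {
  "plan": [
    [[0, 0, -0.004, 0, 0, 0, 0], [0, 0, -0.007, 0, 0, 0, 0], [0, 0, -0.01, 0, 0, 0, 0], [0, 0, -0.012, 0, 0, 0, 0], [0, 0, -0.014, 0, 0, 0, 0]]
  ]
}}

```text
time_s: 19.47
eef_pos: [0.5031, -0.0863, 0.119]
eef_rot: [0.001, 0.901, 0.433, 0.001]
wrist_force: [-0.6, -0.4, 0.3]
opening: -0.001
grasp_force: 0.0
```

```bash
python3 s.py
```

```text
turn 1.0961 Tz 0.071 T [-0.02  0.03  0.07] F [-0.6 -0.4  0.3] p [ 0.5031 -0.0863  0.119 ] t 19.4667 q6 0.273 op -0.001
```

>>> {"method": "carry_out", "body": {
  "plan": [
    [[0, 0, -0.002, 0, 0, 0, 0], [0, 0, -0.004, 0, 0, 0, 0], [0, 0, -0.006, 0, 0, 0, 0], [0, 0, -0.008, 0, 0, 0, 0], [0, 0, -0.008, 0, 0, 0, 0]]
  ]
}}

```text
time_s: 19.88
eef_pos: [0.5031, -0.0864, 0.111]
eef_rot: [0.001, 0.901, 0.433, 0.001]
wrist_force: [0.2, 0.5, 4.8]
opening: 0.001
grasp_force: 2.4
```

```bash
python3 s.py
```

```text
turn 1.0948 Tz -0.009 T [ 0.05 -0.02 -0.01] F [0.2 0.5 4.8] p [ 0.5031 -0.0864  0.111 ] t 19.8833 q6 0.271 op 0.001
```

>>> {"method": "carry_out", "body": {
  "plan": [
    [[0, 0, -0.001, 0, 0, 0, 0], [0, 0, -0.0015, 0, 0, 0, 0], [0, 0, -0.002, 0, 0, 0, 0], [0, 0, -0.002, 0, 0, 0, 0], [0, 0, -0.002, 0, 0, 0, 0]]
  ]
}}

```text
time_s: 20.3
eef_pos: [0.5033, -0.0864, 0.1108]
eef_rot: [0.001, 0.901, 0.434, 0.001]
wrist_force: [-7.3, 2.2, 21.7]
opening: 0.003
grasp_force: 10.5
```

```bash
python3 s.py
```

```text
turn 1.0944 Tz -0.029 T [ 0.49  1.2  -0.03] F [-7.3  2.2 21.7] p [ 0.5033 -0.0864  0.1108] t 20.3 q6 0.271 op 0.003
```

The key is fully down (22 N at the bottom). I lift off, move over the oblong key, and press the square one.

>>> {"method": "carry_out", "body": {
  "plan": [
    [[0, 0, 0.01, 0, 0, 0, 0], [0, 0, 0.025, 0, 0, 0, 0], [0, 0, 0.04, 0, 0, 0, 0], [0, 0, 0.05, 0, 0, 0, 0], [0, -0.01, 0.05, 0, 0, 0, 0]]
  ]
}}

```text
time_s: 20.72
eef_pos: [0.5037, -0.0957, 0.1603]
eef_rot: [0.001, 0.901, 0.434, 0.001]
wrist_force: [0.6, -0.1, 0.2]
opening: -0.002
grasp_force: 0.0
```

>>> {"method": "carry_out", "body": {
  "plan": [
    [[0, -0.025, 0, 0, 0, 0, 0], [0, -0.05, 0, 0, 0, 0, 0], [0, -0.075, 0, 0, 0, 0, 0], [-0.001, -0.089, 0, 0, 0, 0, 0], [-0.001, -0.089, 0, 0, 0, 0, 0]]
  ]
}}

```text
time_s: 21.13
eef_pos: [0.5009, -0.188, 0.1575]
eef_rot: [0.0, 0.902, 0.432, -0.0]
wrist_force: [-0.1, 0.7, 0.1]
opening: 0.003
grasp_force: 0.0
```

>>> {"method": "carry_out", "body": {
  "plan": [
    [[0, 0, -0.015, 0, 0, 0, 0], [0, 0, -0.028, 0, 0, 0, 0], [0, 0, -0.036, 0, 0, 0, 0], [0, 0, -0.04, 0, 0, 0, 0], [0, 0, -0.042, 0, 0, 0, 0]]
  ]
}}

```text
time_s: 21.55
eef_pos: [0.5008, -0.1842, 0.1154]
eef_rot: [-0.001, 0.901, 0.434, -0.001]
wrist_force: [-2.1, 1.2, 3.9]
opening: -0.002
grasp_force: 1.4
```

>>> {"method": "carry_out", "body": {
  "plan": [
    [[0, 0, -0.002, 0, 0, 0, 0], [0, 0, -0.004, 0, 0, 0, 0], [0, 0, -0.006, 0, 0, 0, 0], [0, 0, -0.008, 0, 0, 0, 0], [0, 0, -0.008, 0, 0, 0, 0]]
  ]
}}

```text
time_s: 21.97
eef_pos: [0.5019, -0.185, 0.1108]
eef_rot: [0.0, 0.901, 0.434, 0.0]
wrist_force: [-7.9, 7.2, 21.0]
opening: 0.004
grasp_force: 10.2
```

```bash
python3 s.py
```

```text
turn 1.0941 Tz 0.018 T [1.11 1.51 0.02] F [-7.9  7.2 21. ] p [ 0.5019 -0.185   0.1108] t 21.9667 q6 0.098 op 0.004
```

The square key is fully down too. I lift clear and check.

>>> {"method": "carry_out", "body": {
  "plan": [
    [[0, 0, 0.01, 0, 0, 0, 0], [0, 0, 0.025, 0, 0, 0, 0], [0, 0, 0.05, 0, 0, 0, 0], [0, 0, 0.08, 0, 0, 0, 0], [0, 0, 0.12, 0, 0, 0, 0]]
  ]
}}

```text
time_s: 22.38
eef_pos: [0.5004, -0.1845, 0.2274]
eef_rot: [-0.001, 0.901, 0.433, -0.001]
wrist_force: [1.0, -0.2, 0.1]
opening: 0.0
grasp_force: 0.0
```

>>> {"method": "carry_out", "body": {
  "plan": [
    [[-0.03, 0, 0.01, 0, 0, 0, 0], [-0.06, 0, 0.02, 0, 0, 0, 0], [-0.09, 0, 0.03, 0, 0, 0, 0], [-0.1, 0, 0.03, 0, 0, 0, 0], [-0.1, 0, 0.03, 0, 0, 0, 0]]
  ]
}}

```text
time_s: 22.8
eef_pos: [0.4006, -0.1856, 0.2593]
eef_rot: [0.001, 0.901, 0.433, 0.0]
wrist_force: [0.4, -0.1, -0.0]
opening: -0.001
grasp_force: 0.0
```

```bash
python3 s.py; python3 - <<'E'
from h import *
c=camera("wrist");save(c,"wrist4.png");P=pts(c)
for n,x,y in(("round",.501,-.086),("oblong",.501,-.136),("square",.501,-.186),("fin",.504,.012),("lidL",.57,.05),("lidR",.57,-.2)):
    m=np.hypot(P[...,0]-x,P[...,1]-y)<.005
    print(n,m.sum(),np.nanmedian(P[m][:,2]) if m.any() else None)
E
```

```text
turn 1.0961 Tz 0.074 T [ 0.04 -0.02  0.07] F [ 0.4 -0.1 -0. ] p [ 0.4006 -0.1856  0.2593] t 22.8 q6 -0.028 op -0.001
round 159 0.1171148964780217
oblong 134 0.11727452028136137
square 119 0.11710087802923824
fin 0 None
lidL 0 None
lidR 126 0.10897187577099468
```

View pics/wrist4.png

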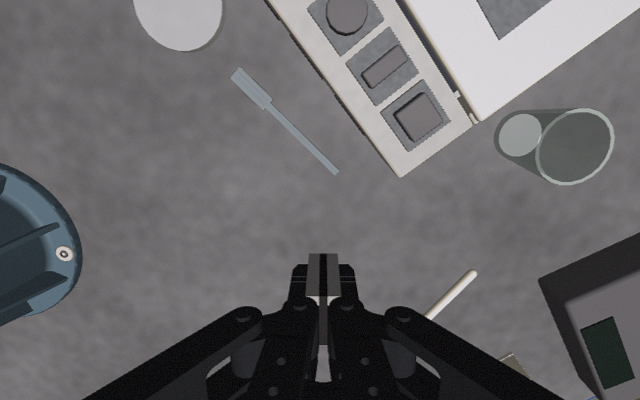

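The keys, at (347,15), (385,65) and (415,118), are all back up, the lid is shut, and the dish, spatula and beaker are undisturbed.

```bash
python3 -c "
from bench import hand_in
print(hand_in())"
```

```text
the job is handed in; nothing more can be done
None
```

The lid is shut and the latch is turned to its stop (about 0.32 N m) and fully down in its notch; the round key was then pressed and let up, then the square key, and the job was handed in at about 23 s.

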